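Shut and latch the tea-bowl cabinet

TASK

The glass door of the little tea-bowl cabinet has been left ajar: push it fully shut with the fingertips, and only then push the toggle lever on the cabinet's top front edge over to its other side, so that it snaps across and its tongue stands down in front of the door. Leave the door shut and the lever snapped over, and lift, carry or shift nothing else: the bowls, the caddy on the roof and the things around the cabinet stay where they are.

Things in the scene. Friction and masses are not known exactly. Their poses are not given: they have to be found in the camera images.
- cabinet: Small light-wood and glass cabinet, fixed to the surface: 170 deep (x), 260 wide (y), 158 high (roof top). Origin at the centre of its underside; its own -x is the front (door side), +y its left as the robot sees it, z up. The roof is 10 thick and flat but for a 24 mm latch block at its front edge and the caddy. All words front, left and right for the other entries are in this frame.
- door (a joint): Angle of the framed glass door on the cabinet's front (256 wide, 12 thick, from 8 to 150 above the surface). 0 = fully shut against its stop, grows as it opens towards the front (up to 1.6 rad); the vertical hinge is at the front left edge. It swings easily (under 1 N at the free edge) and stays where it is left. A knob 16 in diameter stands 16 out of its outer face, 9 from the free edge, 60 above the surface.
- door_hinge (a point): Point on the door's outer face at its hinge edge, half-way up (79 above the surface). It lies 12 in front of the hinge line when the door is shut.
- door_edge (a point): Point on the door's outer face at its free (right) edge, half-way up (79 above the surface), 256 from point door_hinge; moves with the door.
- latch (a joint): Angle of the toggle lever about a level pin that runs front to back. 0 = released: the handle leans 35 degrees from upright to the cabinet's right (-y). 0.61 = handle upright (dead centre). 1.22 = latched: the handle leans 35 degrees to the left (+y) and the tongue points straight down, 36 below the pin, in front of the door. An over-centre spring drives it to the nearer end stop; moving it off its stop takes about 4 N at the knob, falling to nothing at dead centre.
- latch_pivot (a point): Centre of the lever's hub (20 in diameter) on its pin: 172 above the surface, 14 above the roof, 95 to the right of the cabinet's middle, 30 in front of the cabinet's body (17 in front of the shut door's face); the tongue turns 10 behind this point. The fixed latch block (24 high, 32 wide) begins 34 behind this point. Fixed to the cabinet.
- latch_knob (a point): Centre of the 18 mm black ball at the end of the lever's handle, a 9 mm round steel rod 55 long from the pivot; moves with the lever, in an upright plane parallel to the shut door.
- bowl_a: White tea bowl, 100 across, 62 high, inside the cabinet on the left. Origin at the centre of its underside. Must not be shifted.
- bowl_b: Earthen-brown tea bowl, 100 across, 62 high, inside the cabinet on the right. Origin at the centre of its underside. Must not be shifted.
- caddy: Round aluminium tea caddy, 60 across, 55 high, standing loose on the cabinet's roof, left of the lever. Origin at the centre of its underside. Must not be shifted.
- whisk: Bamboo whisk standing on a black ceramic shaper, 64 across, 148 high. Origin at the centre of its underside. Must not be shifted.
- scoop: Flat bamboo scoop, about 155 long, 18 wide, lying on the surface along its x. Must not be shifted.
- tin: Tall round aluminium tin, 68 across, 100 high. Origin at the centre of its underside. Must not be shifted.
- cup: White cup without handle, 68 across, 75 high. Origin at the centre of its underside. Must not be shifted.

How it is judged:
On the way, in this order (a step that is already met when the one before it is completed fails the run):
1. the door is pushed fully shut while the lever is still released (value of joint door below 0.03 rad and value of joint latch below 0.4 rad), for 0.2 s.
2. the lever is flipped past centre and snaps to its latched stop (value of joint latch above 1.12 rad and value of joint door below 0.03 rad), for 0.2 s.
At the end, for the whole second after the job is handed in: The door is within 0.03 rad of shut (8 mm at its free edge), the lever is at rest within 0.1 rad of its latched stop, and no bowl, caddy, whisk, scoop, tin or cup has moved 20 mm or more (all of step 2 and velocity of joint latch between -0.1 and 0.1 rad/s and distance of each of bowl_a, bowl_b, caddy, whisk, scoop, tin, cup from where it was at the start of the episode below 0.02 m); the robot touches nothing.
It fails at once if the lever goes past centre while the door is still open (value of joint latch above 0.65 rad and value of joint door above 0.06 rad).
It fails at once if a bowl, the caddy, whisk, scoop, tin or cup is shifted, lifted or carried by more than 20 mm (distance of any of bowl_a, bowl_b, caddy, whisk, scoop, tin, cup from where it was at the start of the episode above 0.02 m).
It also fails if it takes over 43 s, if anything falls off the work surface, if the arm or the gripper's body presses on something with over 40 N, if the wrist force passes 120 N, or if a joint passes its speed limit or range.

ROBOT

A 6-joint arm with a two-finger parallel gripper is mounted at the origin on the work surface. World frame = base frame: x ahead of the robot, y to its left, z up, the work surface at z = 0. Lengths are in m, angles in rad, forces in N, time in s.
With the tool pointing down it reaches from about 0.375 to 0.9 m from the base axis. Payload 3.1 kg.
Tool frame: the origin (TCP) lies at the very end of the fingers, on their centre line; the grasp point (between the pads) lies behind it (ctrl.grip_depth is the z of the grasp point in the tool frame, in m); z points along the fingers, y is the direction in which the jaws open and shut (so a half turn about z gives the same grasp; the last joint's range is limited). The gripper opens to 87 mm and grips with 3 to 60 N. Pads are 19 mm wide; open, the fingers measure 117 mm over their backs; the gripper's body (75 mm by 190 mm) begins 51 mm behind the grasp point.
Start: joints at [1.149, 0.527, 1.433, -0, 1.181, -0.178], TCP at [0.151, 0.607, 0.223] pointing down, gripper open.
Joint ranges: [-3.08, 3.08], [-0.75, 2.2], [0.22, 2.44], [-1.43, 4.57], [0, 2.65], [-2.85, 2.85]. Speed limits (rad/s): [2.79, 2.79, 3.14, 3.14, 3.14, 3.14].

INTERFACE

Orientations are given as a unit quaternion [w, x, y, z].
In Python, from workcell import ctrl, viewer, regions_of, place_of gives the robot as it stands.
- The arm moves only by the shell command python3 -m creep 'ROWS' [FORCE]. ROWS is JSON, a list of rows, each an object of numbers: "ax", "ay", "az": the turn, a rotation vector about the tool's x, y, z normalised to -1 to 1, where 1 is 0.1 rad; "tx", "ty", "tz": the shift along the tool's x, y, z normalised to -1 to 1, where 1 is 0.15 m; "claw": the opening, from -1 (shut) to 1 (fully open). A call has 1 to 8 rows; each row shifts and turns the commanded pose from where the row before left it, along the tool's axes as they then stand; what a row does not reach is not made up. A row lasts 1/8 s, in which the tool goes at most 62.5 mm and 10.7 degrees, less where a joint would pass 70% of its speed; a pose out of reach is approached as far as the arm can. A call with a number of a shift or a turn outside -1 to 1 is refused whole. A call with a gripper value outside its range is refused whole. The fingers move at their own pace and stop on an object; FORCE is the grip in N (left out, the last holds). Time passes only in rows, so rows that do not move let the fingers close. It gives the time, the measured TCP pose, the force and the opening at its end, in the units of the state.
- ctrl.read_state(): the state, without advancing time (a new reading comes with each control period).
- viewer.get_image(name): name is "side" or "top" or "wrist"; returns (picture, depth): 420x560x3 uint8, red, green, blue; 420x560 float32, m along the optical axis (not along the pixel's ray), 0 where there is no reading.
- viewer.calibration(name): a dict with "mtx" (3x3 intrinsics, pixels), "T" (4x4, takes a point from camera to world coordinates). Camera axes: x right, y up, looking along -z (the intrinsics and any distortion apply to the point x, -y, -z); pixel columns grow to the right and rows downward; lengths in m; the calibration is good to about 2 mm. A picture is of the moment at which its call begins: read the wrist's pose just before it. calibration takes no time and is no camera call; for the wrist camera it gives the pose at the moment of the call.
- ctrl.job_done(): hands the job in, once; it reports no verdict.
Trained networks look in the newest picture that a camera, given by its name, has taken for a name from the list of things; names that differ only in an ending like _2 or _b are one class to them, and where a whole thing is asked for, a point or a joint stands for the part that bears it (a point fixed in the world has none). Each returns a list of dicts, best first, with "score" (0 to 1); they miss things now and then, are a little off and sometimes report something else, mostly with a low value. They report only what shows in the picture. A call takes as long as a camera call.
- regions_of(camera, target): "region" (420x560 bool, what is visible of it).
- place_of(camera, target): "centre" ([x, y, z] in m, in world coordinates, good to about 4 mm: a listed point, or the origin of a listed thing).
The state is a dict: "time_s": time; "joint_positions": joint angles; "joint_velocities": joint speeds; "tau": joint torques, N m; "tool_pos": TCP position; "ee_rot": TCP orientation; "force": force on the tool from outside, world axes, zero at the start; "wrist_torque": the same for the moment, N m; "gripper_width": opening from 0.0 (shut) to 1.0 (fully open).
Only numpy, scipy, OpenCV 4.12 (cv2) and the standard library are available. Lean on these libraries where they do the work, as an engineer would, in place of code of your own. Each camera call takes 0.05 s, during which the arm holds its last target.

## Working session

There is one attempt and no reset: what is moved stays moved. The work goes in short steps, Python scripts to look and compute and a shell command to move; the robot and the scene stay as the last step left them, time stands still between calls to the robot, and variables do not carry over. Pictures are saved under pics/ and viewed, and the job is handed in when it is done.

```bash
ls; mkdir -p pics; python3 - <<'E'
from workcell import ctrl, viewer, regions_of, place_of
import cv2, numpy as np
s=ctrl.read_state(); print({k:np.round(v,3) for k,v in s.items()}, ctrl.grip_depth)
for n in ["side","top"]:
    im,d=viewer.get_image(n); cv2.imwrite(f"pics/{n}0.png",im[:,:,::-1])
    c=viewer.calibration(n); print(n,np.round(c["T"],3).tolist(), np.round(c["mtx"],1).tolist())
    for t in ["cabinet","door_hinge","door_edge","latch_pivot","latch_knob","caddy","whisk","scoop","tin","cup","bowl_a"]:
        r=place_of(n,t); print(n,t,[(np.round(x["centre"],3).tolist(),round(x["score"],2)) for x in r[:2]])
E
```

```text
pics
{'time_s': np.float64(0.0), 'joint_positions': array([ 1.149,  0.528,  1.434, -0.   ,  1.181, -0.178]), 'joint_velocities': array([-0.   , -0.001,  0.002, -0.001,  0.001,  0.001]), 'tau': array([-2.0000e-03, -4.4003e+01, -1.7659e+01,  6.3000e-02,  5.8000e-02,
       -0.0000e+00]), 'tool_pos': array([0.151, 0.606, 0.222]), 'ee_rot': array([-0.   ,  0.122,  0.993, -0.001]), 'force': array([-0.099, -0.14 , -0.187]), 'wrist_torque': array([ 0.001, -0.02 , -0.044]), 'gripper_width': np.float64(1.004)} -0.0187
side [[0.099, 0.726, -0.68, -0.298], [-0.995, 0.067, -0.073, -0.095], [-0.007, 0.684, 0.729, 1.087], [0.0, 0.0, 0.0, 1.0]] [[500.9, 0.0, 274.9], [0.0, 500.9, 208.4], [0.0, 0.0, 1.0]]
side cabinet [([0.755, -0.043, 0.001], 0.75), ([0.573, -0.159, 0.083], 0.4)]
side door_hinge [([0.651, 0.088, 0.079], 0.95)]
side door_edge [([0.572, -0.162, 0.085], 0.97)]
side latch_pivot [([0.639, -0.144, 0.17], 0.95)]
side latch_knob [([0.755, 0.012, 0.005], 0.74), ([0.635, -0.17, 0.218], 0.55)]
side caddy [([0.769, 0.028, 0.157], 0.65)]
side whisk [([0.762, -0.102, 0.01], 0.73), ([0.65, 0.088, 
[... 285 characters left out ...]
, [-1.0, -0.021, -0.008, -0.021], [-0.01, 0.132, 0.991, 1.302], [0.0, 0.0, 0.0, 1.0]] [[417.4, 0.0, 275.2], [0.0, 417.4, 212.7], [0.0, 0.0, 1.0]]
top cabinet [([0.67, -0.407, -0.002], 0.48)]
top door_hinge [([0.652, 0.085, 0.077], 0.94)]
top door_edge [([0.574, -0.158, 0.084], 0.77)]
top latch_pivot [([0.638, -0.146, 0.174], 0.87)]
top latch_knob [([0.638, -0.176, 0.214], 0.55), ([0.364, -0.309, -0.003], 0.27)]
top caddy [([0.768, 0.029, 0.154], 0.7)]
top whisk [([0.487, 0.418, 0.0], 0.71)]
top scoop [([0.365, -0.31, -0.002], 0.56)]
top tin [([0.476, -0.43, -0.003], 0.59), ([0.636, -0.174, 0.214], 0.32)]
top cup [([0.665, -0.407, -0.001], 0.71), ([0.478, -0.431, -0.001], 0.41)]
top bowl_a []
```

View pics/side0.png

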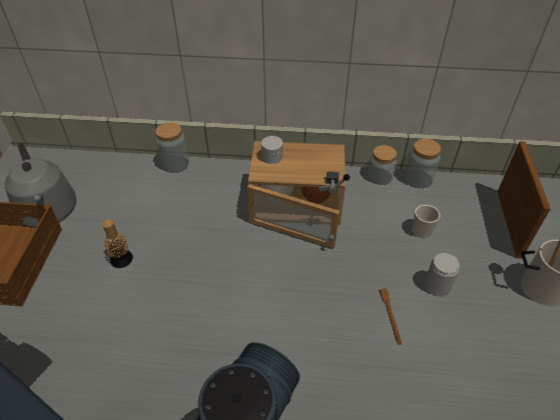

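View pics/top0.png

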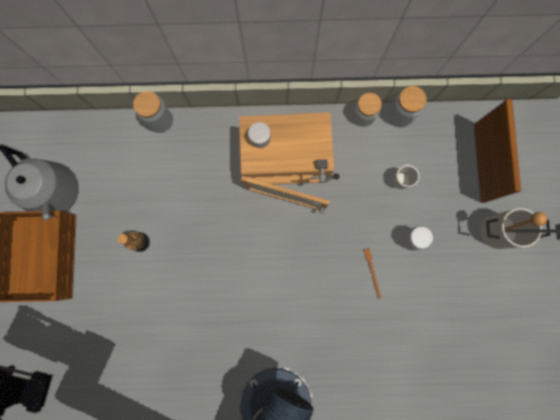

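The door stands about 0.3 rad open: its free edge is at side px (333,242). The lever leans right, with its hub at (332,180) and its ball at (347,178). The plan is to close the fingers, tilt the tool forward and push the door near its middle, clear of the lever.

```bash
python3 -m creep '[{"az":-1,"claw":-1},{"az":-1,"claw":-1},{"az":-0.45,"claw":-1},{"claw":-1},{"claw":-1}]' 10
```

```text
invalid input at $[0]: expected keys ax, ay, az, tx, ty, tz, claw
```

```bash
python3 -m creep '[{"tx":-0.15,"ty":-0.3,"claw":-1},{"tx":-0.15,"ty":-0.3,"claw":-1},{"tx":-0.15,"ty":-0.3,"claw":-1},{"tx":-0.15,"ty":-0.3,"claw":-1},{"tx":-0.15,"ty":-0.3,"claw":-1},{"tx":-0.15,"ty":-0.3,"claw":-1},{"tx":-0.15,"ty":-0.3,"claw":-1},{"claw":-1}]'
```

```text
invalid input at $[0]: expected keys ax, ay, az, tx, ty, tz, claw
```

All keys are required.

```bash
python3 -m creep '[{"ax":0,"ay":0,"az":-1,"tx":0,"ty":0,"tz":0,"claw":-1},{"ax":0,"ay":0,"az":-1,"tx":0,"ty":0,"tz":0,"claw":-1},{"ax":0,"ay":0,"az":-0.45,"tx":0,"ty":0,"tz":0,"claw":-1},{"ax":0,"ay":0,"az":0,"tx":0,"ty":0,"tz":0,"claw":-1}]' 10
```

```text
time_s: 1.7
tool_pos: [0.1508, 0.6065, 0.2225]
ee_rot: [-0.0, -0.0, 1.0, -0.0]
force: [0.7, -1.4, 0.4]
gripper_width: 0.629
```

```bash
python3 -m creep '[{"ax":0,"ay":0,"az":0,"tx":-0.15,"ty":-0.3,"tz":0,"claw":-1},{"ax":0,"ay":0,"az":0,"tx":-0.15,"ty":-0.3,"tz":0,"claw":-1},{"ax":0,"ay":0,"az":0,"tx":-0.15,"ty":-0.3,"tz":0,"claw":-1},{"ax":0,"ay":0,"az":0,"tx":-0.15,"ty":-0.3,"tz":0,"claw":-1},{"ax":0,"ay":0,"az":0,"tx":-0.15,"ty":-0.3,"tz":0,"claw":-1},{"ax":0,"ay":0,"az":0,"tx":-0.15,"ty":-0.3,"tz":0,"claw":-1},{"ax":0,"ay":0,"az":0,"tx":0,"ty":0,"tz":0,"claw":-1}]'
```

```text
time_s: 2.58
tool_pos: [0.2873, 0.3344, 0.2228]
ee_rot: [0.0, 0.002, 1.0, -0.0]
force: [-0.0, 0.1, 0.3]
gripper_width: 0.007
```

```bash
python3 -m creep '[{"ax":0,"ay":0,"az":0,"tx":-0.16,"ty":-0.3,"tz":0,"claw":-1},{"ax":0,"ay":0,"az":0,"tx":-0.16,"ty":-0.3,"tz":0,"claw":-1},{"ax":0,"ay":0,"az":0,"tx":-0.16,"ty":-0.3,"tz":0,"claw":-1},{"ax":0,"ay":0,"az":0,"tx":-0.16,"ty":-0.3,"tz":0,"claw":-1},{"ax":0,"ay":0,"az":0,"tx":-0.16,"ty":-0.3,"tz":0,"claw":-1},{"ax":0,"ay":0,"az":0,"tx":-0.16,"ty":-0.3,"tz":0,"claw":-1},{"ax":0,"ay":0,"az":0,"tx":-0.16,"ty":-0.3,"tz":0,"claw":-1},{"ax":0,"ay":0,"az":0,"tx":-0.16,"ty":-0.3,"tz":0,"claw":-1}]'; python3 -m creep '[{"ax":0,"ay":-1,"az":0,"tx":0,"ty":0,"tz":0,"claw":-1},{"ax":0,"ay":-1,"az":0,"tx":0,"ty":0,"tz":0,"claw":-1},{"ax":0,"ay":-1,"az":0,"tx":0,"ty":0,"tz":0,"claw":-1},{"ax":0,"ay":-1,"az":0,"tx":0,"ty":0,"tz":0,"claw":-1},{"ax":0,"ay":-1,"az":0,"tx":0,"ty":0,"tz":0,"claw":-1},{"ax":0,"ay":-1,"az":0,"tx":0,"ty":0,"tz":0,"claw":-1},{"ax":0,"ay":-1,"az":0,"tx":0,"ty":0,"tz":0,"claw":-1},{"ax":0,"ay":-0.85,"az":0,"tx":0,"ty":0,"tz":0,"claw":-1}]'
```

```text
time_s: 3.58
tool_pos: [0.48, -0.0237, 0.2228]
ee_rot: [0.001, -0.001, 1.0, 0.0]
force: [0.5, 0.8, 0.0]
gripper_width: 0.01
time_s: 4.58
tool_pos: [0.4936, -0.0034, 0.2687]
ee_rot: [0.34, 0.008, 0.94, -0.005]
force: [-0.0, 0.1, 0.8]
gripper_width: 0.009
```

```bash
python3 -m creep '[{"ax":0,"ay":0,"az":0,"tx":0,"ty":0,"tz":0,"claw":-1},{"ax":0,"ay":0,"az":0,"tx":0,"ty":0,"tz":0,"claw":-1}]'; python3 - <<'E'
from workcell import ctrl
import numpy as np
print(np.round(ctrl.read_state()['joint_positions'],3))
E
```

```text
time_s: 4.82
tool_pos: [0.4937, -0.004, 0.2682]
ee_rot: [0.339, 0.006, 0.941, -0.006]
force: [-1.1, -0.1, -0.0]
gripper_width: 0.004
[-0.378  0.127  2.211  1.011  0.263 -2.853]
```

```bash
python3 -m creep '[{"ax":0,"ay":1,"az":0,"tx":0,"ty":0,"tz":0,"claw":-1},{"ax":0,"ay":1,"az":0,"tx":0,"ty":0,"tz":0,"claw":-1},{"ax":0,"ay":1,"az":0,"tx":0,"ty":0,"tz":0,"claw":-1},{"ax":0,"ay":1,"az":0,"tx":0,"ty":0,"tz":0,"claw":-1},{"ax":0,"ay":0,"az":0,"tx":0,"ty":0,"tz":0,"claw":-1}]'; python3 - <<'E'
from workcell import ctrl
import numpy as np
print(np.round(ctrl.read_state()['joint_positions'],3))
E
```

```text
time_s: 5.45
tool_pos: [0.498, 0.0014, 0.269]
ee_rot: [0.184, 0.001, 0.983, 0.004]
force: [-0.2, -0.4, -0.2]
gripper_width: 0.004
[-0.292  0.163  1.952  0.177  0.681 -1.979]
```

```bash
python3 -m creep '[{"ax":0,"ay":0,"az":0,"tx":0.06,"ty":0,"tz":0.26,"claw":-1},{"ax":0,"ay":0,"az":0,"tx":0.06,"ty":0,"tz":0.26,"claw":-1},{"ax":0,"ay":0,"az":0,"tx":0.06,"ty":0,"tz":0.26,"claw":-1},{"ax":0,"ay":0,"az":0,"tx":0.06,"ty":0,"tz":0.26,"claw":-1},{"ax":0,"ay":0,"az":0,"tx":0,"ty":0,"tz":0,"claw":-1}]'; python3 - <<'E'
from workcell import ctrl,viewer
import numpy as np,cv2
print(np.round(ctrl.read_state()['joint_positions'],3))
im,d=viewer.get_image("side"); cv2.imwrite("pics/s1.png",im[:,:,::-1])
E
```

```text
time_s: 6.08
tool_pos: [0.5152, 0.0037, 0.1067]
ee_rot: [0.178, 0.003, 0.984, 0.005]
force: [-0.4, 0.4, 0.1]
gripper_width: 0.004
[-0.273  0.511  2.087  0.485  0.224 -2.296]
```

View pics/s1.png

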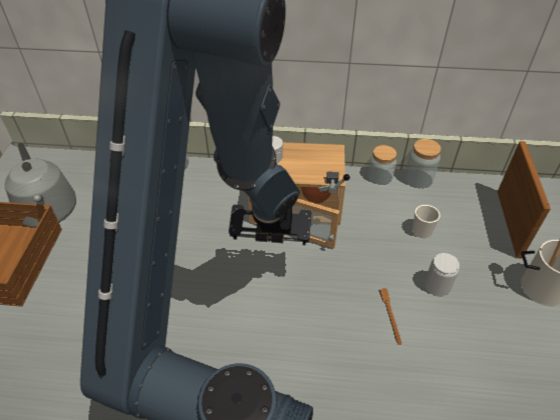

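The gripper, at side px (270,225), is in front of the door and left of the lever. Next I move forward.

```bash
python3 -m creep '[{"ax":0,"ay":0,"az":0,"tx":-0.16,"ty":0,"tz":0.06,"claw":-1},{"ax":0,"ay":0,"az":0,"tx":-0.16,"ty":0,"tz":0.06,"claw":-1},{"ax":0,"ay":0,"az":0,"tx":-0.16,"ty":0,"tz":0.06,"claw":-1},{"ax":0,"ay":0,"az":0,"tx":0,"ty":0,"tz":0,"claw":-1}]'; python3 -m creep '[{"ax":0,"ay":0,"az":0,"tx":-0.1,"ty":0,"tz":0.04,"claw":-1},{"ax":0,"ay":0,"az":0,"tx":0,"ty":0,"tz":0,"claw":-1}]'; python3 -m creep '[{"ax":0,"ay":0,"az":0,"tx":-0.06,"ty":0,"tz":0.02,"claw":-1},{"ax":0,"ay":0,"az":0,"tx":0,"ty":0,"tz":0,"claw":-1}]';python3 - <<'E'
from workcell import ctrl,viewer
import numpy as np,cv2
print(np.round(ctrl.read_state()['joint_positions'],3))
E
```

```text
time_s: 6.62
tool_pos: [0.5975, 0.0025, 0.1136]
ee_rot: [0.186, 0.001, 0.983, 0.003]
force: [-0.8, -1.0, -0.6]
gripper_width: 0.008
time_s: 6.88
tool_pos: [0.611, 0.003, 0.1118]
ee_rot: [0.183, 0.001, 0.983, 0.004]
force: [-0.2, 0.3, 0.4]
gripper_width: 0.006
time_s: 7.12
tool_pos: [0.6208, 0.003, 0.1113]
ee_rot: [0.183, 0.002, 0.983, 0.004]
force: [0.3, -0.2, -0.4]
gripper_width: 0.006
[-0.217  0.583  1.832  0.232  0.377 -1.985]
```

```bash
for i in 1; do python3 -m creep '[{"ax":0,"ay":0,"az":0,"tx":-0.06,"ty":0,"tz":0.02,"claw":-1},{"ax":0,"ay":0,"az":0,"tx":0,"ty":0,"tz":0,"claw":-1}]'; done; python3 -m creep '[{"ax":0,"ay":0,"az":0,"tx":-0.03,"ty":0,"tz":0.01,"claw":-1},{"ax":0,"ay":0,"az":0,"tx":0,"ty":0,"tz":0,"claw":-1}]'; python3 - <<'E'
from workcell import ctrl,viewer,place_of
import numpy as np,cv2
im,d=viewer.get_image("side"); cv2.imwrite("pics/s2.png",im[:,:,::-1])
for t in ["door_hinge","door_edge","latch_knob"]: print(t,[(np.round(x["centre"],3).tolist(),round(x["score"],2)) for x in place_of("side",t)[:2]])
E
```

```text
time_s: 7.38
tool_pos: [0.6314, 0.0028, 0.1116]
ee_rot: [0.183, 0.002, 0.983, 0.004]
force: [0.1, 0.2, 1.3]
gripper_width: 0.004
time_s: 7.62
tool_pos: [0.6355, 0.003, 0.1117]
ee_rot: [0.183, 0.002, 0.983, 0.004]
force: [-0.8, 0.4, -0.5]
gripper_width: 0.007
door_hinge []
door_edge [([0.631, -0.172, 0.082], 0.86)]
latch_knob [([0.637, -0.171, 0.221], 0.46)]
```

View pics/s2.png

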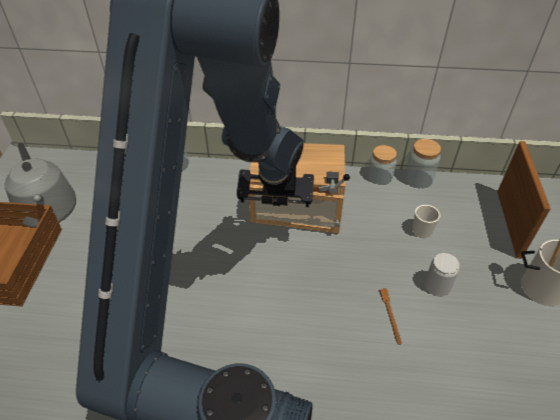

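The door's edge has about 2 cm left to go. The gripper's right end, at px 312, is clear of the tongue at about px 320.

```bash
python3 -m creep '[{"ax":0,"ay":0,"az":0,"tx":-0.03,"ty":0.02,"tz":0.01,"claw":-1},{"ax":0,"ay":0,"az":0,"tx":0,"ty":0,"tz":0,"claw":-1}]'; python3 -m creep '[{"ax":0,"ay":0,"az":0,"tx":-0.02,"ty":0.0,"tz":0.01,"claw":-1},{"ax":0,"ay":0,"az":0,"tx":0,"ty":0,"tz":0,"claw":-1}]'; python3 -m creep '[{"ax":0,"ay":0,"az":0,"tx":-0.02,"ty":0.0,"tz":0.01,"claw":-1},{"ax":0,"ay":0,"az":0,"tx":0,"ty":0,"tz":0,"claw":-1}]'; python3 - <<'E'
from workcell import ctrl,viewer,place_of
import numpy as np,cv2
im,d=viewer.get_image("side")
for t in ["door_hinge","door_edge","latch_knob"]: print(t,[(np.round(x["centre"],3).tolist(),round(x["score"],2)) for x in place_of("side",t)[:2]])
E
```

```text
time_s: 8.07
tool_pos: [0.6403, 0.0062, 0.112]
ee_rot: [0.183, 0.002, 0.983, 0.004]
force: [0.0, -0.5, 0.1]
gripper_width: 0.009
time_s: 8.32
tool_pos: [0.6435, 0.006, 0.1116]
ee_rot: [0.183, 0.002, 0.983, 0.004]
force: [0.3, -0.6, 0.3]
gripper_width: 0.008
time_s: 8.57
tool_pos: [0.6448, 0.0063, 0.1106]
ee_rot: [0.181, 0.001, 0.984, 0.004]
force: [-4.7, 0.1, 2.9]
gripper_width: 0.004
door_hinge [([0.651, 0.087, 0.08], 0.83)]
door_edge [([0.656, -0.174, 0.081], 0.95), ([0.649, 0.082, 0.077], 0.54)]
latch_knob [([0.639, -0.173, 0.22], 0.45)]
```

The tool now feels the stop at about 5 N. I'll press a little more, hold, then back off.

```bash
python3 -m creep '[{"ax":0,"ay":0,"az":0,"tx":-0.015,"ty":0,"tz":0.005,"claw":-1},{"ax":0,"ay":0,"az":0,"tx":0,"ty":0,"tz":0,"claw":-1},{"ax":0,"ay":0,"az":0,"tx":0,"ty":0,"tz":0,"claw":-1},{"ax":0,"ay":0,"az":0,"tx":0,"ty":0,"tz":0,"claw":-1}]'; python3 -m creep '[{"ax":0,"ay":0,"az":0,"tx":0.1,"ty":0,"tz":-0.04,"claw":-1},{"ax":0,"ay":0,"az":0,"tx":0.3,"ty":0,"tz":-0.11,"claw":-1},{"ax":0,"ay":0,"az":0,"tx":0.1,"ty":0,"tz":-0.38,"claw":-1},{"ax":0,"ay":0,"az":0,"tx":-0.1,"ty":0,"tz":-0.38,"claw":-1},{"ax":0,"ay":0,"az":0,"tx":-0.1,"ty":0,"tz":-0.25,"claw":-1},{"ax":0,"ay":0,"az":0,"tx":0,"ty":0,"tz":0,"claw":-1}]'; python3 - <<'E'
from workcell import ctrl,viewer,place_of
import numpy as np,cv2
print(np.round(ctrl.read_state()['joint_positions'],3))
im,d=viewer.get_image("side"); cv2.imwrite("pics/s3.png",im[:,:,::-1])
for t in ["door_hinge","door_edge","latch_knob","latch_pivot"]: print(t,[(np.round(x["centre"],3).tolist(),round(x["score"],2)) for x in place_of("side",t)[:2]])
E
```

```text
time_s: 9.28
tool_pos: [0.6452, 0.0065, 0.1103]
ee_rot: [0.179, 0.001, 0.984, 0.005]
force: [-10.4, -2.9, 6.5]
gripper_width: 0.006
time_s: 10.02
tool_pos: [0.5479, 0.0041, 0.2625]
ee_rot: [0.188, 0.002, 0.982, 0.003]
force: [0.5, -0.2, 0.0]
gripper_width: 0.005
[-0.252  0.244  1.863  0.156  0.673 -1.924]
door_hinge [([0.651, 0.082, 0.079], 0.87)]
door_edge [([0.653, -0.174, 0.081], 0.89)]
latch_knob [([0.653, -0.18, 0.08], 0.19)]
latch_pivot [([0.635, -0.145, 0.166], 0.83)]
```

View pics/s3.png

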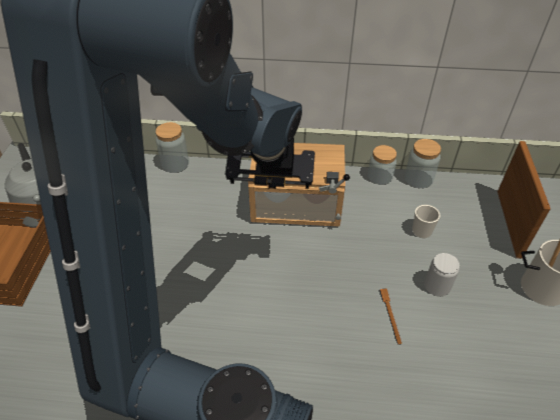

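The door is shut (edge at 0.653, hinge at 0.651; bottom rail level at px y≈223) and the lever is still released. Next I straighten the tool and go to the right of the lever ball.

```bash
python3 -m creep '[{"ax":0,"ay":1,"az":0,"tx":0,"ty":0,"tz":0,"claw":-1},{"ax":0,"ay":1,"az":0,"tx":0,"ty":0,"tz":0,"claw":-1},{"ax":0,"ay":1,"az":0,"tx":0,"ty":0,"tz":0,"claw":-1},{"ax":0,"ay":0.75,"az":0,"tx":0,"ty":0,"tz":0,"claw":-1},{"ax":0,"ay":0,"az":0,"tx":0,"ty":0,"tz":-0.2,"claw":-1},{"ax":0,"ay":0,"az":0,"tx":0,"ty":0,"tz":0,"claw":-1}]'; python3 -m creep '[{"ax":0,"ay":0,"az":0,"tx":0,"ty":-0.32,"tz":0,"claw":-1},{"ax":0,"ay":0,"az":0,"tx":0,"ty":-0.32,"tz":0,"claw":-1},{"ax":0,"ay":0,"az":0,"tx":0,"ty":-0.32,"tz":0,"claw":-1},{"ax":0,"ay":0,"az":0,"tx":0,"ty":-0.32,"tz":0,"claw":-1},{"ax":0,"ay":0,"az":0,"tx":0,"ty":-0.32,"tz":0,"claw":-1},{"ax":0,"ay":0,"az":0,"tx":0,"ty":0,"tz":0,"claw":-1}]'; python3 - <<'E'
from workcell import ctrl
import numpy as np
print(np.round(ctrl.read_state()['joint_positions'],3))
E
```

```text
time_s: 11.02
tool_pos: [0.5459, 0.0045, 0.2876]
ee_rot: [-0.003, 0.001, 1.0, 0.004]
force: [1.1, -0.2, -0.4]
gripper_width: 0.0
time_s: 11.78
tool_pos: [0.5432, -0.2385, 0.283]
ee_rot: [-0.005, 0.003, 1.0, 0.005]
force: [-0.7, 1.3, 0.1]
gripper_width: 0.002
[-6.030e-01  4.280e-01  1.432e+00  2.000e-03  1.296e+00 -2.168e+00]
```

```bash
python3 -m creep '[{"ax":0,"ay":0,"az":0,"tx":-0.31,"ty":0,"tz":0,"claw":-1},{"ax":0,"ay":0,"az":0,"tx":-0.31,"ty":0,"tz":0,"claw":-1},{"ax":0,"ay":0,"az":0,"tx":0,"ty":0,"tz":0.27,"claw":-1},{"ax":0,"ay":0,"az":0,"tx":0,"ty":0,"tz":0.27,"claw":-1},{"ax":0,"ay":0,"az":0,"tx":0,"ty":0,"tz":0,"claw":-1}]';  python3 - <<'E'
from workcell import ctrl,viewer,place_of
import numpy as np,cv2
for c in ["top","side"]:
  im,d=viewer.get_image(c); cv2.imwrite(f"pics/{c}4.png",cv2.resize(im[100:300,200:480,::-1],None,fx=2.5,fy=2.5))
  for t in ["door_edge","latch_knob","latch_pivot"]: print(t,[(np.round(x["centre"],3).tolist(),round(x["score"],2)) for x in place_of(c,t)[:2]])
E
```

```text
time_s: 12.4
tool_pos: [0.6332, -0.2317, 0.1983]
ee_rot: [-0.009, 0.0, 1.0, 0.008]
force: [-0.4, -0.6, -0.1]
gripper_width: 0.005
door_edge [([0.653, -0.176, 0.082], 0.63)]
latch_knob [([0.639, -0.176, 0.213], 0.47)]
latch_pivot [([0.636, -0.144, 0.173], 0.76), ([0.664, -0.408, 0.002], 0.72)]
door_edge [([0.656, -0.173, 0.081], 0.75)]
latch_knob [([0.638, -0.172, 0.222], 0.6)]
latch_pivot [([0.637, -0.144, 0.171], 0.86), ([0.655, -0.178, 0.081], 0.43)]
```

View pics/side4.png

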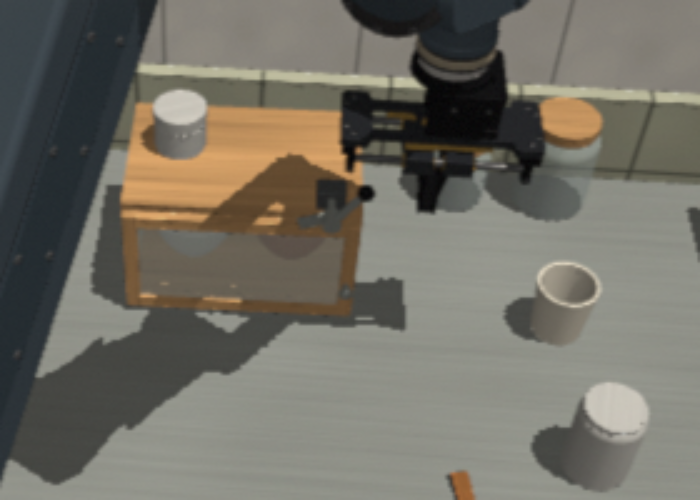

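View pics/top4.png

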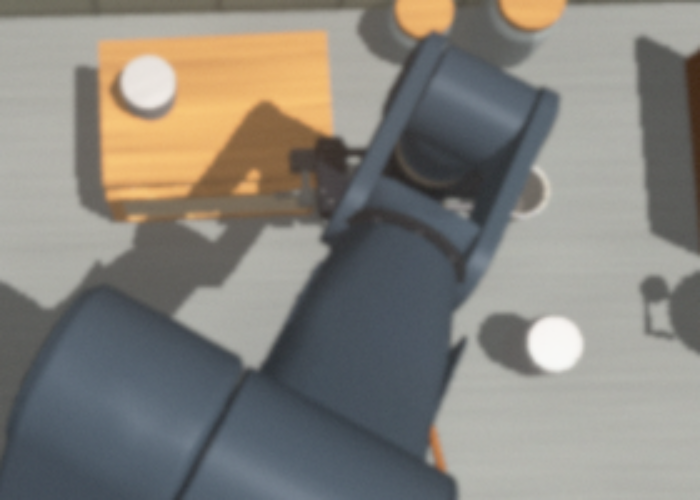

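The closed fingertips (side crop 430,205) are to the right of the lever ball (367,194), at ball height. Now I push to the left.

```bash
python3 -m creep '[{"ax":0,"ay":0,"az":0,"tx":-0.03,"ty":0.1,"tz":0,"claw":-1},{"ax":0,"ay":0,"az":0,"tx":0,"ty":0.07,"tz":0,"claw":-1},{"ax":0,"ay":0,"az":0,"tx":0,"ty":0.07,"tz":0,"claw":-1},{"ax":0,"ay":0,"az":0,"tx":0,"ty":0,"tz":0,"claw":-1}]'; python3 -m creep '[{"ax":0,"ay":0,"az":0,"tx":0,"ty":0.07,"tz":0,"claw":-1},{"ax":0,"ay":0,"az":0,"tx":0,"ty":0.07,"tz":0,"claw":-1},{"ax":0,"ay":0,"az":0,"tx":0,"ty":0,"tz":0,"claw":-1}]'; python3 -m creep '[{"ax":0,"ay":0,"az":0,"tx":0,"ty":0.07,"tz":0,"claw":-1},{"ax":0,"ay":0,"az":0,"tx":0,"ty":0.07,"tz":0,"claw":-1},{"ax":0,"ay":0,"az":0,"tx":0,"ty":0,"tz":0,"claw":-1}]';  python3 - <<'E'
from workcell import ctrl,viewer,place_of
import numpy as np,cv2
for c in ["side"]:
  im,d=viewer.get_image(c); cv2.imwrite(f"pics/{c}5.png",cv2.resize(im[100:300,200:480,::-1],None,fx=2.5,fy=2.5))
  for t in ["door_edge","latch_knob","latch_pivot"]: print(t,[(np.round(x["centre"],3).tolist(),round(x["score"],2)) for x in place_of(c,t)[:2]])
E
```

```text
time_s: 13.3
tool_pos: [0.6409, -0.1973, 0.2039]
ee_rot: [-0.004, -0.0, 1.0, 0.005]
force: [0.4, 1.2, -0.2]
gripper_width: 0.006
time_s: 13.68
tool_pos: [0.6421, -0.1793, 0.2057]
ee_rot: [-0.002, 0.001, 1.0, 0.002]
force: [0.3, -4.3, 2.7]
gripper_width: 0.004
time_s: 14.05
tool_pos: [0.6402, -0.1545, 0.2034]
ee_rot: [-0.005, 0.0, 1.0, 0.006]
force: [1.0, 0.5, -0.8]
gripper_width: 0.003
door_edge [([0.658, -0.176, 0.081], 0.69), ([0.637, -0.108, 0.22], 0.52)]
latch_knob [([0.635, -0.106, 0.219], 0.72)]
latch_pivot [([0.634, -0.144, 0.168], 0.67)]
```

View pics/side5.png

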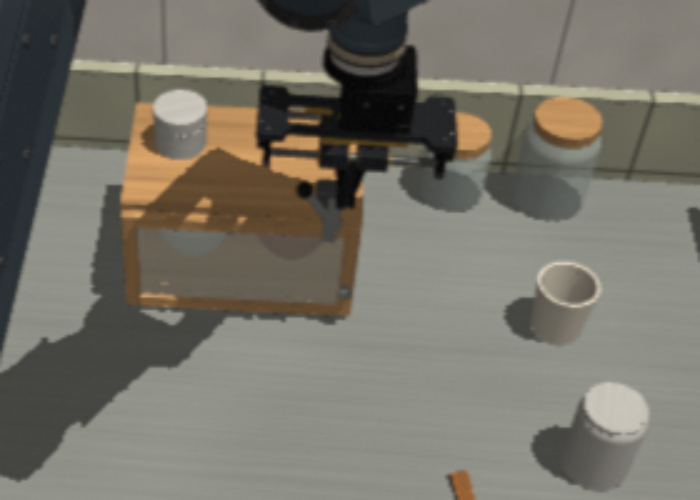

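It snapped: the ball is now left at (305,190) and the tongue is down at (332,230). Now I retreat right, then up, and look again.

```bash
python3 -m creep '[{"ax":0,"ay":0,"az":0,"tx":0,"ty":-0.2,"tz":0,"claw":-1},{"ax":0,"ay":0,"az":0,"tx":0,"ty":-0.3,"tz":0,"claw":-1},{"ax":0,"ay":0,"az":0,"tx":0,"ty":-0.1,"tz":-0.3,"claw":-1},{"ax":0,"ay":0,"az":0,"tx":0.1,"ty":-0.2,"tz":-0.3,"claw":-1},{"ax":0,"ay":0,"az":0,"tx":0.2,"ty":-0.2,"tz":0,"claw":-1},{"ax":0,"ay":0,"az":0,"tx":0,"ty":0,"tz":0,"claw":-1},{"ax":0,"ay":0,"az":0,"tx":0,"ty":0,"tz":0,"claw":-1}]';  python3 - <<'E'
from workcell import ctrl,viewer,place_of
import numpy as np,cv2
for c in ["side","top"]:
  im,d=viewer.get_image(c); cv2.imwrite(f"pics/{c}6.png",cv2.resize(im[100:300,200:480,::-1],None,fx=2.5,fy=2.5))
  for t in ["door_hinge","door_edge","latch_knob","latch_pivot","caddy","cup","tin","scoop","whisk","bowl_a"]: print(c,t,[(np.round(x["centre"],3).tolist(),round(x["score"],2)) for x in place_of(c,t)[:2]])
E
```

```text
time_s: 15.12
tool_pos: [0.5964, -0.3071, 0.2928]
ee_rot: [-0.004, 0.001, 1.0, 0.005]
force: [-0.1, 0.1, -0.8]
gripper_width: 0.003
side door_hinge [([0.652, 0.084, 0.08], 0.59)]
side door_edge [([0.658, -0.176, 0.08], 0.67)]
side latch_knob [([0.638, -0.145, 0.169], 0.71), ([0.636, -0.109, 0.219], 0.45)]
side latch_pivot [([0.637, -0.14, 0.171], 0.94)]
side caddy [([0.772, 0.028, 0.159], 0.83)]
side cup [([0.666, -0.412, -0.003], 0.87)]
side tin [([0.482, -0.429, -0.001], 0.84)]
side scoop [([0.362, -0.309, 0.001], 0.79), ([0.486, 0.414, -0.003], 0.28)]
side whisk [([0.485, 0.416, -0.003], 0.9)]
side bowl_a []
top door_hinge [([0.651, 0.084, 0.078], 0.85)]
top door_edge [([0.653, -0.175, 0.081], 0.59), ([0.491, 0.414, 0.003], 0.58)]
top latch_knob [([0.636, -0.114, 0.214], 0.69)]
top latch_pivot [([0.637, -0.144, 0.172], 0.65)]
top caddy [([0.767, 0.027, 0.155], 0.98)]
top cup []
top tin [([0.653, -0.176, 0.082], 0.34)]
top scoop []
top whisk [([0.49, 0.414, 0.0], 0.79)]
top bowl_a [([0.635, -0.111, 0.213], 0.58)]
```

View pics/side6.png

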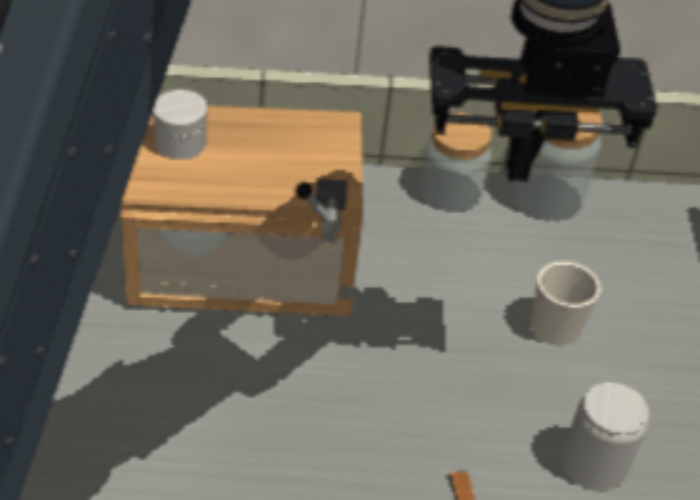

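The door is shut, the lever is snapped left (ball at 305,190; tongue at 332,232), the gripper is clear, and the other things are in place.

```bash
python3 -c "
from workcell import ctrl
print(ctrl.job_done())"
```

```text
the job is handed in; nothing more can be done
None
```

The door is shut and the lever is snapped over; I handed the job in about 15 s into the 43 s limit, and no verdict is reported.

- **Door:** I pushed it with the closed fingertips until the stop pushed back with about 10 N. Its free edge last measured x = 0.653–0.658 m against 0.651 m at the hinge, so it reads shut.
- **Lever:** From its right side, I pushed the ball over centre, which took about 4 N, and it snapped across by itself. The ball last measured y = −0.109 to −0.114 m, where about −0.113 m is expected when latched. The tongue is visible in front of the door.
- **Other things:** The caddy, cup, tin, scoop and whisk were found within about 5 mm of where they started, which is the networks' own accuracy. The bowls were only visible through the glass and were not measured at the end, but the robot never came near them.
- **Checks that disagreed:** The networks' wrong readings were:
  - In the last side picture the best lever-ball reading was really the pivot; the second reading and the top camera gave the right place.
  - The last top picture missed the cup and scoop and put the tin at the door edge, because the arm hid them; the side camera found all three.
- **Along the way:** My first move call was refused because all keys are needed. The first forward tilt ran the last joint to the end of its range, at −2.853 against the stated −2.85. I backed off and used a smaller tilt.

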